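# Slide the vial block to the fume extractor and hold its sprung gate half open

## Robot

A 6-joint arm with a two-finger parallel gripper is mounted at the origin on the work surface. World frame = base frame: x ahead of the robot, y to its left, z up, the work surface at z = 0. Lengths are in mm, angles in rad, forces in N, time in s.
With the tool pointing down it reaches from about 300 to 875 mm from the base axis. Payload 6.4 kg.
Tool frame: the origin (TCP) lies at the very end of the fingers, on their centre line; the grasp point (between the pads) lies 19 mm behind it (grip_point_offset is the distance from the TCP to the grasp point, in mm); z points along the fingers, x is the direction in which the jaws open and shut, and the axes are right-handed (so a half turn about z gives the same grasp; the last joint's range is limited). The gripper opens to 88 mm and grips with 3 to 60 N. Pads are 18 mm wide; open, the fingers measure 123 mm over their backs; the gripper's body (75 mm by 187 mm) begins 45 mm behind the grasp point.
Start: joints at [-1.408, 0.181, 1.607, -0, 1.354, -0.206], TCP at [207.302, -536.346, 238.714] pointing down, gripper open.
Joint ranges: [-2.99, 2.99], [-0.89, 2.07], [0.3, 2.58], [-1.14, 4.28], [0, 2.63], [-3.12, 3.12]. Speed limits (rad/s): [2.57, 2.57, 3.01, 3.14, 3.14, 3.14].

## Interface

Orientations are given as a unit quaternion [x, y, z, w].
In Python, from plant import state, capture, calibration, hand_in, recognise, pinpoint, grip_point_offset gives the robot as it stands.
- The arm moves only by the tool arm_command, never from a script. Its argument "moves" is a list that holds one entry, the list of rows, each a list of 7 numbers: the shift along the tool's x, y, z scaled (see below), then the turn, a rotation vector about the tool's x, y, z scaled (see below), then the closure, from -1 (fully open) to 1 (shut). A call has 1 to 5 rows; each row is the pose to reach, as a shift and turn from the pose measured when the call began, along the tool's axes at that moment; what a row does not reach only later rows make up. The controller multiplies each number of a shift by 200 mm and each number of a turn by 60 degrees. A row lasts 1/10 s, in which the tool goes at most 50 mm and 8.59 degrees, less where a joint would pass 70% of its speed; a pose out of reach is approached as far as the arm can. A call with a number of a shift or a turn outside -1 to 1 is refused whole. A call with a gripper value outside its range is refused whole. The fingers move at their own pace and stop on an object; the grip force is fixed at half the most. Time passes only in rows, so rows that repeat a pose let the fingers close. It gives the time, the measured TCP pose, the force and the opening at its end, in the units of the state.
- state(): the state, without advancing time (a new reading comes with each control period).
- capture(name): name is "side" or "top" or "wrist"; returns (picture, depth): 480x640x3 uint8, red, green, blue; 480x640 float32, mm along the optical axis (not along the pixel's ray), 0 where there is no reading.
- calibration(name): a dict with "fx", "fy", "cx", "cy" (pixels), "D" ([k1, k2, p1, p2, k3] as OpenCV has them; the pictures are not rectified), "rvec" (rotation vector, rad) and "tvec" (3), from world to camera coordinates, as OpenCV has them; the wrist camera has in their place "mount" (4x4, takes a point from camera to tool coordinates, whose origin is the TCP and whose axes are the tool frame's). Camera axes: x right, y down, z forward; pixel columns grow to the right and rows downward; lengths in mm; the calibration is good to about 2 mm. A picture is of the moment at which its call begins: read the wrist's pose just before it. calibration takes no time and is no camera call.
- hand_in(): hands the job in, once; it reports no verdict.
Trained networks look in the newest picture that a camera, given by its name, has taken for a name from the list of things; names that differ only in an ending like _2 or _b are one class to them, and where a whole thing is asked for, a point or a joint stands for the part that bears it (a point fixed in the world has none). Each returns a list of dicts, best first, with "conf" (0 to 1); they miss things now and then, are a little off and sometimes report something else, mostly with a low value. They report only what shows in the picture. A call takes as long as a camera call.
- recognise(camera, query): "location" ([column, row] in pixels, amid what is visible of it).
- pinpoint(camera, query): "location" ([column, row] in pixels: a listed point, or the origin of a listed thing).
The state is a dict: "time": time; "joint_positions": joint angles; "joint_vel": joint speeds; "tau": joint torques, N m; "position": TCP position; "ee_rot": TCP orientation; "wrist_force": force on the tool from outside, world axes, zero at the start; "moment": the same for the moment, N m; "grip_width": finger opening in mm.
Only numpy, scipy, OpenCV 4.12 (cv2) and the standard library are available. Lean on these libraries where they do the work, as an engineer would, in place of code of your own. Each camera call takes 0.05 s, during which the arm holds its last target. There are 200 camera calls.

## Task

Slide the round aluminium vial block across the hotplate, without lifting or tipping it, until it stands wholly inside the empty marked ring in front of the extractor's mouth, and let go of it. Then draw the extractor's self-closing slide gate, the one with the upright knob, open to half of its travel, and finish while still holding it there against its spring. Do not open the gate before the block is in place, and leave everything else where it stands.

Things in the scene. Friction and masses are not known exactly. Their poses are not given: they have to be found in the camera images.
- block_mid (a point): Centre, half-way up (17 mm), of the body of the loose vial block: an aluminium disc 90 mm in diameter, 34 mm high, 0.45 to 0.7 kg, standing on one of the two hotplate rings away from the extractor. Eight open amber vials stand in it, tops 29 mm above this point. On its axis a round black knob of 24 mm diameter reaches from 34 to 64 mm above this point (middle 49 mm). z is up.
- draw_place (a point): Centre of the marked ring (a pale circle line of 110 mm inner diameter) in front of the extractor's bell mouth, on the hotplate's top surface. Axes as for the hotplate.
- hotplate: Fixed slim hotplate, 310 mm wide (y), 270 mm deep (x) plus a control strip in front, flat dark ceramic top 55 mm above the table; origin under the centre of the heated part. x points away from the robot, y to the extractor. Rings marked on top at (x, y) mm: (0, 80) by the extractor, empty; (-68, -75) and (68, -75), one with the vial block, the other with the beaker.
- gate (a joint): Travel in m of the sprung slide gate: 0 shut, 0.064 fully drawn, 0.032 half. The spring always closes it: it pulls with about 4 N when shut, 8 N at half and 12 N at full travel, so the gate shuts if let go. A travel scale beside it has three lines: shut, half (the longest) and full.
- gate_grip (a point): Middle of the gate's upright black knob, 18 mm diameter, 52 mm tall, 175 mm above the table; moves with the gate. The gate opens along this point's -x axis (level, roughly towards the robot). Along +x is the gate's frame: face 48 mm away when shut, top 20 mm below this point. z is up. The duct runs along y; the bell mouth, 110 mm wide, top 15 mm below this point, lies 75 mm to -y, 98 mm to +x.
- gate_blade: The sliding gate blade with its bracket and knob, one piece; same axes as gate_grip. Its origin lies 98 mm along +x and 70 mm below that point (the gate blade's centre).
- beaker: Bystander: lidded steel beaker, 79 mm diameter, 86 mm tall, loose on another ring of the hotplate. Origin under its centre.
- timer: Bystander: white bench timer, 60 x 75 x 22 mm, loose on the table. Origin under its centre.
- spatula: Bystander: spatula with a wooden handle, 190 mm long, lying on the table. Origin under it.
- cap_tray: Bystander: white tray with vial caps, 90 x 130 x 22 mm. Origin under its centre.
- bottle: Bystander: amber bottle, 68 mm diameter, 150 mm tall. Origin under its centre.
- tube_rack: Bystander: white rack of capped tubes, 85 x 200 x 97 mm. Origin under its centre.

How it is judged:
By the outcome, as a careful person would: the job done as asked, in the order asked, and still so for the second after the job is handed in, while the arm keeps its last pose, push and grip.
It also fails if it takes over 53 s, if anything falls off the work surface, if the arm or the gripper's body presses on something with over 40 N, if the wrist force passes 120 N, or if a joint passes its speed limit or range.

## Working session

There is one attempt and no reset: what is moved stays moved. The work goes in short steps, Python scripts to look and compute and a tool call to move; the robot and the scene stay as the last step left them, time stands still between calls to the robot, and variables do not carry over. Pictures are saved under pics/ and viewed, about 8 in all and at most 12, crops included, and the job is handed in when it is done.

Besides the shell and the picture viewer there is one more tool, called after ">>>" as name([rows], argument=value, ...), one row to a line, values as JSON. arm_command: Moves the arm, as the interface text tells. Its arguments: {"type":"object","properties":{"moves":{"type":"array"}},"required":["moves"]}

```bash
ls; mkdir -p pics
cat > h.py <<'E'
import numpy as np, cv2
from scipy.spatial.transform import Rotation as R
from plant import state, capture, calibration, hand_in, recognise, pinpoint, grip_point_offset
def cam(name, st=None):
    c=calibration(name); K=np.array([[c["fx"],0,c["cx"]],[0,c["fy"],c["cy"]],[0,0,1.]]); D=np.array(c["D"],float)
    if name=="wrist":
        T=np.eye(4); T[:3,:3]=R.from_quat(st["ee_rot"]).as_matrix(); T[:3,3]=st["position"]
        T=T@np.array(c["mount"]); return K,D,T[:3,:3],T[:3,3]
    Rm=cv2.Rodrigues(np.array(c["rvec"],float))[0]; return K,D,Rm.T,-Rm.T@np.array(c["tvec"],float).ravel()
def ray(cm,px):
    K,D,Rm,t=cm; u=cv2.undistortPoints(np.array([[px]],float),K,D)[0,0]; return Rm@np.array([u[0],u[1],1.])
def at_z(cm,px,z):
    d=ray(cm,px); return cm[3]+d*(z-cm[3][2])/d[2]
def proj(cm,p):
    K,D,Rm,t=cm; rv=cv2.Rodrigues(Rm.T)[0]; return cv2.projectPoints(np.array([p],float),rv,-Rm.T@t,K,D)[0].reshape(2)
def tool(p,st=None):  # world target TCP -> tool shift units
    st=st or state(); return R.from_quat(st["ee_rot"]).inv().apply(np.array(p)-st["position"])/200
def save(img,fn): cv2.imwrite("pics/"+fn,cv2.cvtColor(img,cv2.COLOR_RGB2BGR))
E
python3 - <<'E'
from h import *
st=state(); print(st, grip_point_offset)
print(R.from_quat(st["ee_rot"]).as_matrix().round(3))
Z={"block_mid":72,"draw_place":55,"gate_grip":175,"hotplate":0,"beaker":55}
for n in ("top","side"):
    im,d=capture(n); save(im,n+"0.png"); cm=cam(n); print(n,cm[3])
    for q in Z:
        for r in pinpoint(n,q)[:2]: print(q,np.round(r["conf"],2),np.round(r["location"],1),at_z(cm,r["location"],Z[q]).round(1))
E
```

```text
pics
{'time': 0.0, 'joint_positions': array([-1.40827112e+00,  1.81520982e-01,  1.60798620e+00,  1.91698061e-05,
        1.35375489e+00, -2.06308431e-01]), 'joint_vel': array([ 0.00081244, -0.00026997, -0.00197954,  0.00053798, -0.00065245,
        0.00103185]), 'tau': array([-1.26932693e-03, -4.33869302e+01, -3.41850257e+01,  7.01305806e-02,
        3.84748843e-02, -1.18203116e-04]), 'position': array([ 207.23608364, -535.80687896,  237.83193419]), 'ee_rot': array([ 8.24779650e-01, -5.65453651e-01, -5.70405601e-04, -6.09477074e-04]), 'wrist_force': array([1.51174721, 0.95365762, 0.73941274]), 'moment': array([ 0.00501295, -0.05033057,  0.03256679]), 'grip_width': 88.08726715393992} 18.700000000000003
[[ 0.361 -0.933 -0.   ]
 [-0.933 -0.361  0.002]
 [-0.002 -0.    -1.   ]]
top [ 225.33071618    4.09999034 1754.92570689]
block_mid 0.64 [391.6 250.2] [ 506.9 -147.3   72. ]
draw_place 0.66 [345.1 228.9] [571.5 -14.6  55. ]
gate_grip 0.63 [273.7 256.7] [469.9 177.6 175. ]
hotplate 0.77 [369.  227.6] [587.1 -86.8   0. ]
beaker 0.64 [398.1 205.9] [ 641.  -168.9   55. ]
beaker 0.43 [463.2 286.1] [ 407.6 -351.4   55. ]
side [ -8.94930481 615.76270203 849.70164286]
block_mid 0.81 [362.8 218.6] [ 504.3 -162.9   72. ]
block_mid 0.29 [358.6 186.5] [ 595.6 -270.1   72. ]
draw_place 0.65 [302.9 242.2] [579.3 -11.6  55. ]
gate_grip 0.87 [275.2 268.8] [482.4 177.2 175. ]
hotplate 0.87 [323.3 243.4] [574.2 -85.5  -0. ]
beaker 0.68 [319.9 203.6] [ 645.3 -158.7   55. ]
```

View pics/top0.png

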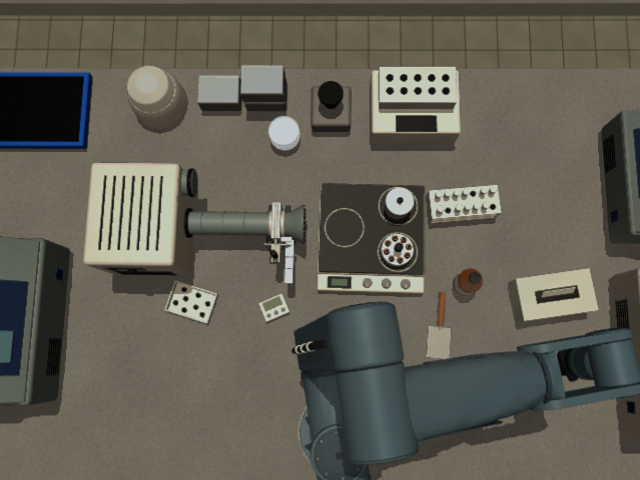

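View pics/side0.png

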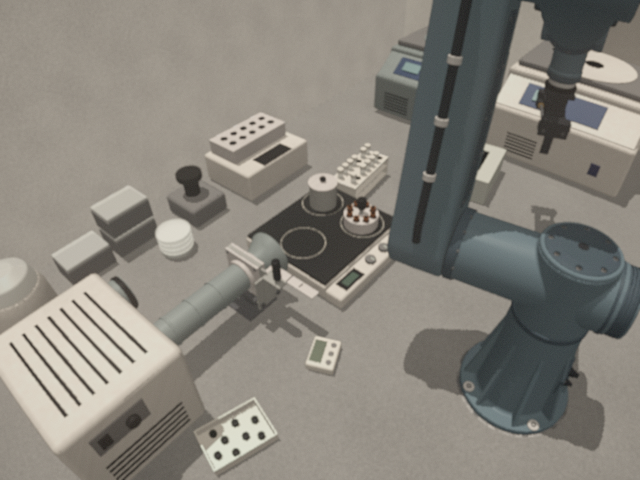

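Top picture: block at (398,250), beaker (400,205), empty ring (345,229), gate knob and scale near (275,250). The side view agrees. I'll move closer so the wrist camera can take better measurements.

>>> arm_command([
  [[-0.12, -0.2, -0.06, 0, 0, -0.13, -1], [-0.25, -0.4, -0.12, 0, 0, -0.26, -1], [-0.37, -0.6, -0.2, 0, 0, -0.4, -1], [-0.5, -0.8, -0.3, 0, 0, -0.53, -1], [-0.62, -1, -0.3, 0, 0, -0.66, -1]],
])

```text
time: 1.1
position: [350.5, -348.2, 301.7]
ee_rot: [0.968, -0.25, 0.002, 0.002]
wrist_force: [0.6, 0.1, 0.8]
grip_width: 88.4
```

Run:
```python
from h import *
st=state(); print(st["time"],st["position"],R.from_quat(st["ee_rot"]).as_matrix().round(3))
print(calibration("wrist"))
print(tool([480,-120,330],st))
```

```text
1.1 [ 350.50781758 -348.21618061  301.73428023] [[ 0.875 -0.485  0.003]
 [-0.485 -0.875 -0.004]
 [ 0.005  0.003 -1.   ]]
{'fx': 371.02889962561994, 'fy': 371.02889962561994, 'cx': 318.7210432592353, 'cy': 238.0046991804219, 'D': array([-0.03830005,  0.        ,  0.        ,  0.        ,  0.        ]), 'mount': array([[ 9.99999517e-01, -5.38615813e-05, -9.81433206e-04,
        -3.73573697e-01],
       [ 3.05190674e-04,  9.66160698e-01,  2.57940716e-01,
        -6.56485793e+01],
       [ 9.34329096e-04, -2.57940890e-01,  9.66160248e-01,
        -1.45719340e+02],
       [ 0.00000000e+00,  0.00000000e+00,  0.00000000e+00,
         1.00000000e+00]])}
[ 0.01407355 -1.31153811 -0.14461937]
```

>>> arm_command([
  [[0.01, -0.25, -0.03, 0, 0, -0.14, -1], [0.02, -0.5, -0.06, 0, 0, -0.28, -1], [0.03, -0.75, -0.1, 0, 0, -0.42, -1], [0.05, -1, -0.14, 0, 0, -0.485, -1], [0.05, -1, -0.14, 0, 0, -0.485, -1]],
])

```text
time: 1.6
position: [458.5, -173.7, 330.7]
ee_rot: [1.0, 0.005, 0.003, 0.002]
wrist_force: [0.3, -0.3, 0.6]
grip_width: 88.1
```

Run:
```python
from h import *
st=state(); print(st["time"],st["position"],R.from_quat(st["ee_rot"]).as_matrix().round(3))
print(tool([520,-80,330],st))
```

```text
1.6 [ 458.51106047 -173.71521683  330.74771549] [[ 1.     0.01   0.006]
 [ 0.01  -1.    -0.004]
 [ 0.006  0.004 -1.   ]]
[ 0.31211464 -0.46548066  0.00345962]
```

>>> arm_command([
  [[0.16, -0.23, 0, 0, 0, 0, -1], [0.31, -0.46, 0, 0, 0, 0, -1], [0.31, -0.46, 0, 0, 0, 0.01, -1], [0.31, -0.46, 0, 0, 0, 0.01, -1]],
])

```text
time: 2.0
position: [520.1, -79.9, 330.4]
ee_rot: [1.0, 0.001, 0.003, 0.002]
wrist_force: [-0.8, -0.0, -0.2]
grip_width: 87.8
```

```bash
cat > look.py <<'E'
from h import *
import sys
st=state(); im,d=capture("wrist"); save(im,sys.argv[1]); np.save("d.npy",d)
cm=cam("wrist",st); print(st["time"],st["position"].round(1),st["ee_rot"].round(4),st["wrist_force"].round(1),st["grip_width"])
Z={"block_mid":72,"draw_place":55,"gate_grip":175,"hotplate":0,"beaker":55}
for q in sys.argv[2:]:
    for r in pinpoint("wrist",q)[:2]: print(q,np.round(r["conf"],2),np.round(r["location"],1),at_z(cm,r["location"],Z[q]).round(1))
E
python3 look.py w1.png block_mid draw_place gate_grip hotplate beaker
```

```text
2.0 [520.1 -79.9 330.4] [1.0e+00 9.0e-04 2.7e-03 2.1e-03] [-0.8 -0.  -0.2] 87.80525005534979
block_mid 0.82 [305.1 271.7] [ 505.  -163.3   72. ]
draw_place 0.98 [369.3 137. ] [576.2 -12.5  55. ]
hotplate 0.91 [361.4 201.5] [576.3 -93.4   0. ]
beaker 0.56 [412.8 268.3] [ 634.3 -165.3   55. ]
```

View pics/w1.png

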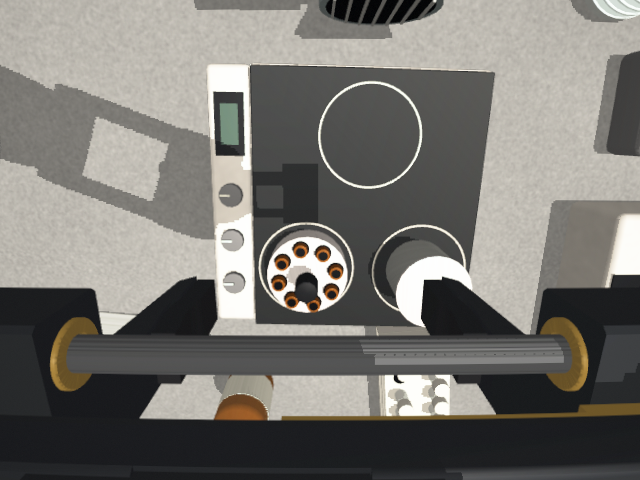

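Wrist picture: empty ring centred at about (370,135), block in its ring at about (306,268) with the knob near (307,287), beaker at (430,285) lower right. I'll refine the ring by an ellipse fit and the knob by segmentation.

Run:
```python
from h import *
st=state(); cm=cam("wrist",st); d=np.load("d.npy")
im=cv2.imread("pics/w1.png"); g=cv2.cvtColor(im,cv2.COLOR_BGR2GRAY)
m=np.zeros_like(g); m[70:200,300:440]=(g[70:200,300:440]>140)*255
n,l,s,c=cv2.connectedComponentsWithStats(m); i=1+np.argmax(s[1:,4]); ys,xs=np.where(l==i)
P=np.array([at_z(cm,(x,y),55)[:2] for x,y in zip(xs,ys)],np.float32)
A=np.c_[2*P,np.ones(len(P))]; q=np.linalg.lstsq(A,(P**2).sum(1),rcond=None)[0]
print("ring",q[:2],"r",np.sqrt(q[2]+q[0]**2+q[1]**2))
# points from depth
K,D,Rm,t=cm
vs,us=np.mgrid[225:320:1,255:360:1]; uv=np.c_[us.ravel(),vs.ravel()].astype(float)
n=cv2.undistortPoints(uv[:,None],K,D)[:,0]; dd=d[vs.ravel(),us.ravel()]
W=(Rm@(np.c_[n,np.ones(len(n))]*dd[:,None]).T).T+t
k=(W[:,2]>128)&(W[:,2]<142)&(dd>0); print("knob top n",k.sum(),np.median(W[k],0),(W[k].min(0)+W[k].max(0))/2,np.ptp(W[k],axis=0),uv[k].mean(0))
k=(W[:,2]>84)&(W[:,2]<93); print("disc",(W[k].min(0)+W[k].max(0))/2,np.ptp(W[k],axis=0))
k=(W[:,2]>50)&(W[:,2]<60); print("plate z",np.median(W[k,2]))
print("rings vec expect len", np.hypot(68,155))
```

```text
ring [576.08907052 -14.44693043] r 55.956817139593966
knob top n 445 [ 506.49732132 -161.62892087  135.62234957] [ 505.98245871 -163.2344122   133.17746212] [23.01127222 22.93623951  9.42233285] [305.58426966 290.13707865]
disc [ 505.70410569 -163.92521763   88.50138618] [88.42526052 88.53466435  8.98783759]
plate z 55.070033338261
rings vec expect len 169.26015479137433
```

Run:
```python
from h import *
st=state(); print(tool([506,-163.3,170],st),R.from_quat(st["ee_rot"]).as_matrix().round(4))
```

```text
[-0.06904201  0.40064752  0.80509822] [[ 1.     -0.0026  0.0057]
 [-0.0025 -1.     -0.0047]
 [ 0.0057  0.0047 -1.    ]]
```

>>> arm_command([
  [[-0.03, 0.15, 0.2, 0, 0, 0, -1], [-0.06, 0.3, 0.4, 0, 0, 0, -1], [-0.07, 0.4, 0.6, 0.0045, -0.0055, 0, -1], [-0.07, 0.4, 0.8, 0.0045, -0.0055, 0, -1], [-0.07, 0.4, 0.805, 0.0045, -0.0055, 0, -1]],
])

```text
time: 2.8
position: [501.7, -162.8, 164.7]
ee_rot: [1.0, -0.003, -0.005, -0.003]
wrist_force: [-1.0, 0.7, -0.2]
grip_width: 88.0
```

Run:
```python
from h import *
st=state(); print(st["position"],tool([506,-163.3,107],st),R.from_quat(st["ee_rot"]).as_matrix().round(4)[:,2])
```

```text
[ 501.72205315 -162.7580874   164.66063938] [0.02407081 0.00413165 0.28807485] [-0.0092  0.0054 -0.9999]
```

>>> arm_command([
  [[0.02, 0, 0, 0, 0, 0, -1], [0.02, 0, 0, 0, 0, 0, -1]],
])

```text
time: 3.0
position: [506.8, -163.4, 166.4]
ee_rot: [1.0, -0.003, -0.004, -0.002]
wrist_force: [-0.6, 0.0, 0.2]
grip_width: 88.0
```

Run:
```python
from h import *
for i in range(2):
  st=state(); print(st["position"],tool([506,-163.3,107],st),R.from_quat(st["ee_rot"]).as_matrix().round(4)[:,2],np.abs(st["joint_vel"]).max())
```

```text
[ 506.76800042 -163.38640322  166.41901673] [-0.00167892  0.00083564  0.29711429] [-0.0073  0.0042 -1.    ] 0.020398599905854607
[ 506.76800042 -163.38640322  166.41901673] [-0.00167892  0.00083564  0.29711429] [-0.0073  0.0042 -1.    ] 0.020398599905854607
```

>>> arm_command([
  [[0, 0, 0.1, -0.002, 0.0035, 0, -1], [-0.002, 0, 0.2, -0.002, 0.0035, 0, -1], [-0.002, 0, 0.27, -0.002, 0.0035, 0, -1], [-0.002, 0, 0.293, -0.002, 0.0035, 0, -1], [-0.002, 0, 0.293, -0.002, 0.0035, 0, -1]],
])

```text
time: 3.5
position: [506.2, -163.0, 108.2]
ee_rot: [1.0, -0.003, -0.002, -0.001]
wrist_force: [-0.0, 0.7, 0.4]
grip_width: 88.1
```

Run:
```python
from h import *
st=state(); print(st["position"],tool([506,-163.3,107],st),R.from_quat(st["ee_rot"]).as_matrix().round(4)[:,2],st["wrist_force"])
```

```text
[ 506.21619243 -163.04213878  108.20114091] [-0.00105337  0.00130737  0.0060067 ] [-0.0034  0.0021 -1.    ] [-0.02430157  0.65339252  0.43715465]
```

>>> arm_command([
  [[0, 0, 0, 0, 0, 0, 1], [0, 0, 0, 0, 0, 0, 1], [0, 0, 0, 0, 0, 0, 1], [0, 0, 0, 0, 0, 0, 1], [0, 0, 0, 0, 0, 0, 1]],
])

```text
time: 4.0
position: [506.3, -163.1, 108.4]
ee_rot: [1.0, -0.003, -0.002, -0.001]
wrist_force: [0.2, 0.4, -0.2]
grip_width: 50.1
```

>>> arm_command([
  [[0, 0, 0, 0, 0, 0, 1], [0, 0, 0, 0, 0, 0, 1], [0, 0, 0, 0, 0, 0, 1]],
])

```text
time: 4.3
position: [506.5, -163.2, 108.4]
ee_rot: [1.0, -0.003, -0.001, -0.001]
wrist_force: [1.1, 0.7, -0.1]
grip_width: 26.2
```

Run:
```python
from h import *
st=state(); print(st["position"],tool([576.1,-14.4,107],st),R.from_quat(st["ee_rot"]).as_matrix().round(4),st["wrist_force"])
```

```text
[ 506.48696238 -163.17365649  108.4366331 ] [ 0.34408133 -0.74571576  0.00755247] [[ 1.     -0.0054 -0.0027]
 [-0.0054 -1.      0.0018]
 [-0.0027 -0.0018 -1.    ]] [ 1.12369809  0.70420443 -0.10554225]
```

>>> arm_command([
  [[0, 0, 0.002, 0, 0, 0, 1], [0, 0, 0.004, 0, 0, 0, 1], [0, 0, 0.005, 0, 0, 0, 1]],
])

```text
time: 4.6
position: [506.7, -163.2, 108.4]
ee_rot: [1.0, -0.003, -0.001, -0.001]
wrist_force: [-3.2, 1.5, 9.4]
grip_width: 23.4
```

Run:
```python
from h import *
st=state(); print(st["position"],tool([576.1,-14.4,107],st),R.from_quat(st["ee_rot"]).as_matrix().round(4),st["wrist_force"],st["moment"])
```

```text
[ 506.69567726 -163.21670939  108.36745287] [ 0.34315483 -0.74587159  0.00716949] [[ 1.     -0.0052 -0.0025]
 [-0.0052 -1.      0.0016]
 [-0.0025 -0.0016 -1.    ]] [-3.17805566  1.46484462  9.40543228] [ 0.25794166  0.4304797  -0.0261511 ]
```

>>> arm_command([
  [[0.01, -0.02, 0.003, 0, 0, 0, 1], [0.03, -0.065, 0.003, 0, 0, 0, 1], [0.06, -0.13, 0.003, 0, 0, 0, 1], [0.09, -0.195, 0.003, 0, 0, 0, 1], [0.11, -0.24, 0.003, 0, 0, 0, 1]],
])

```text
time: 5.1
position: [529.8, -114.8, 108.4]
ee_rot: [1.0, -0.002, -0.001, -0.0]
wrist_force: [-1.6, -4.2, 5.3]
grip_width: 23.2
```

Run:
```python
from h import *
st=state(); print(st["position"],tool([576.1,-14.4,108.2],st),R.from_quat(st["ee_rot"]).as_matrix().round(4),st["wrist_force"],st["moment"])
```

```text
[ 529.83675132 -114.75077249  108.38908604] [ 0.22895534 -0.5028357   0.00086362] [[ 1.0e+00 -4.7e-03 -1.5e-03]
 [-4.7e-03 -1.0e+00  5.0e-04]
 [-1.5e-03 -5.0e-04 -1.0e+00]] [-1.61416506 -4.18328399  5.32629717] [-0.70584868  0.25934488  0.02377893]
```

Sliding smoothly at constant height.

>>> arm_command([
  [[0.03, -0.065, 0.003, 0, 0, 0, 1], [0.06, -0.13, 0.003, 0, 0, 0, 1], [0.1, -0.22, 0.003, 0, 0, 0, 1], [0.13, -0.285, 0.003, 0, 0, 0, 1], [0.155, -0.34, 0.003, 0, 0, 0, 1]],
])

```text
time: 5.6
position: [561.9, -46.1, 108.4]
ee_rot: [1.0, -0.002, -0.0, 0.0]
wrist_force: [-2.7, -4.2, 6.3]
grip_width: 22.8
```

Run:
```python
from h import *
st=state(); print(st["position"],tool([576.3,-14.4,108.2],st),R.from_quat(st["ee_rot"]).as_matrix().round(4),st["wrist_force"],st["moment"])
```

```text
[561.90876627 -46.0583181  108.39768646] [ 0.07135837 -0.15856284  0.00083809] [[ 1.0e+00 -3.8e-03 -8.0e-04]
 [-3.8e-03 -1.0e+00 -6.0e-04]
 [-8.0e-04  6.0e-04 -1.0e+00]] [-2.7373017  -4.18943841  6.25792158] [-0.72458804  0.21377748  0.01489856]
```

>>> arm_command([
  [[0.025, -0.055, 0.003, 0, 0, 0, 1], [0.05, -0.11, 0.003, 0, 0, 0, 1], [0.07, -0.155, 0.002, 0, 0, 0, 1], [0.072, -0.16, 0.001, 0, 0, 0, 1], [0.072, -0.16, 0, 0, 0, 0, 1]],
])

```text
time: 6.1
position: [577.0, -12.8, 108.4]
ee_rot: [1.0, -0.002, 0.0, -0.0]
wrist_force: [1.9, 1.5, 2.7]
grip_width: 23.3
```

```bash
python3 look.py w2.png block_mid draw_place gate_grip
```

```text
6.1 [577.  -12.8 108.4] [ 1.0e+00 -1.5e-03  2.0e-04 -3.0e-04] [1.9 1.5 2.7] 23.305369811861603
block_mid 0.59 [320.8 266. ] [577.4 -10.5  72. ]
```

View pics/w2.png

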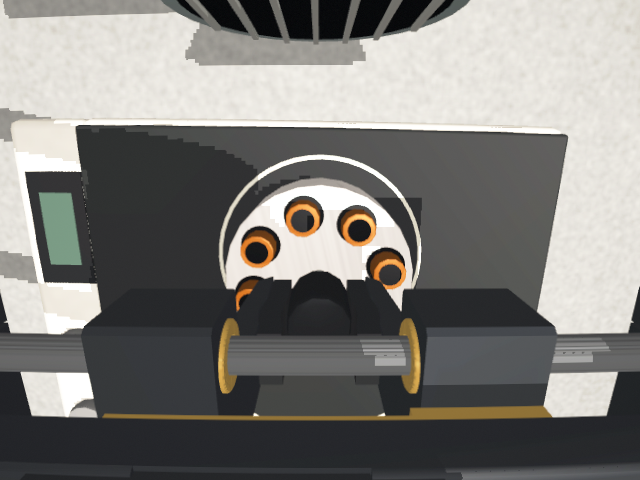

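Block appears centred in the ring (ring top arc (320,157), disc edge (320,180)). Releasing and rising.

>>> arm_command([
  [[0, 0, 0, 0, 0, 0, 0], [0, 0, 0, 0, 0, 0, -0.5], [0, 0, 0, 0, 0, 0, -1], [0, 0, 0, 0, 0, 0, -1], [0, 0, 0, 0, 0, 0, -1]],
])

```text
time: 6.8
position: [576.3, -13.8, 108.2]
ee_rot: [1.0, -0.002, -0.0, -0.0]
wrist_force: [-0.8, 0.2, 0.2]
grip_width: 61.0
```

>>> arm_command([
  [[0, 0, 0, 0, 0, 0, -1], [0, 0, -0.1, 0, 0, 0, -1], [0, 0, -0.3, 0, 0, 0, -1], [0, 0, -0.5, 0, 0, 0, -1], [0, 0, -0.7, 0, 0, 0, -1]],
])

```text
time: 7.3
position: [576.1, -13.8, 249.6]
ee_rot: [1.0, -0.002, -0.001, -0.0]
wrist_force: [1.2, -0.4, 0.4]
grip_width: 87.9
```

>>> arm_command([
  [[0, 0.1, -0.2, 0, 0, 0, -1], [0, 0.2, -0.4, 0, 0, 0, -1], [0, 0.3, -0.5, 0, 0, 0, -1], [0, 0.3, -0.5, 0, 0, 0, -1], [0, 0.3, -0.5, 0, 0, 0, -1]],
])

```text
time: 7.8
position: [575.8, -73.8, 348.9]
ee_rot: [1.0, -0.003, -0.001, -0.0]
wrist_force: [-0.3, -0.5, -0.5]
grip_width: 88.0
```

```bash
python3 look.py w3.png block_mid draw_place gate_grip
```

```text
7.8 [575.8 -73.8 348.9] [ 1.0e+00 -2.6e-03 -8.0e-04 -5.0e-04] [-0.3 -0.5 -0.5] 88.01882062709728
block_mid 0.58 [321.6 143.2] [578.  -11.8  72. ]
draw_place 0.19 [321.3 201.7] [577.5 -79.9  55. ]
```

View pics/w3.png

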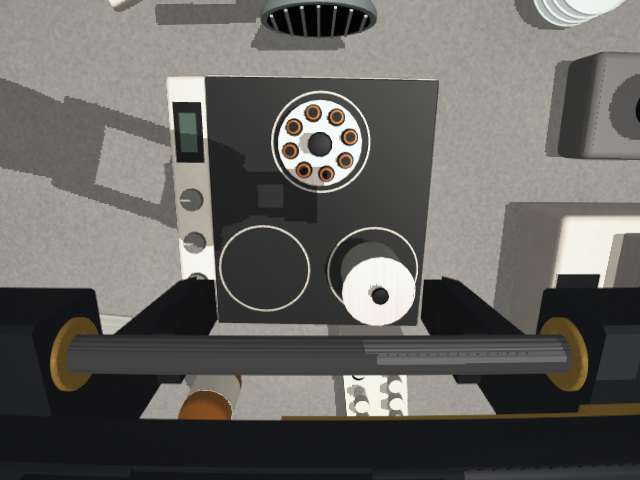

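Picture: ring centre about (320,141), disc (320,143), so the block stands wholly inside with a visible gap all round. On to the gate.

>>> arm_command([
  [[-0.08, -0.22, -0.05, 0, 0, 0, -1], [-0.16, -0.44, -0.1, 0, 0, 0, -1], [-0.24, -0.66, -0.14, 0, 0, 0, -1], [-0.32, -0.88, -0.18, 0, 0, 0, -1], [-0.36, -0.98, -0.18, 0, 0, 0, -1]],
])

```text
time: 8.5
position: [502.6, 127.1, 384.8]
ee_rot: [1.0, 0.0, -0.002, -0.001]
wrist_force: [0.6, -0.8, 0.1]
grip_width: 88.2
```

>>> arm_command([
  [[-0.08, -0.2, 0, 0, 0, 0, -1], [-0.14, -0.39, 0, 0, 0, 0, -1], [-0.14, -0.39, 0, 0, 0, 0, -1], [-0.14, -0.39, 0, 0, 0, 0, -1]],
])

```text
time: 8.9
position: [473.8, 206.1, 384.2]
ee_rot: [1.0, 0.002, -0.003, -0.001]
wrist_force: [-0.7, -1.0, 0.1]
grip_width: 88.5
```

```bash
python3 look.py w4.png gate_grip
python3 - <<'E'
from h import *
st=state(); cm=cam("wrist",st); d=np.load("d.npy"); K,D,Rm,t=cm
vs,us=np.mgrid[60:330,150:500]; uv=np.c_[us.ravel(),vs.ravel()].astype(float)
n=cv2.undistortPoints(uv[:,None],K,D)[:,0]; dd=d[vs.ravel(),us.ravel()]
W=(Rm@(np.c_[n,np.ones(len(n))]*dd[:,None]).T).T+t
k=(W[:,2]>195)&(W[:,2]<207)&(dd>0)&(abs(W[:,0]-475)<60)&(abs(W[:,1]-178)<50); print("knob top",k.sum(),np.median(W[k],0),np.ptp(W[k],axis=0),uv[k].mean(0))
E
```

```text
8.9 [473.8 206.1 384.2] [ 1.      0.0018 -0.0026 -0.0011] [-0.7 -1.   0.1] 88.48531531418126
gate_grip 0.95 [326.5 237.2] [479.7 178.7 175. ]
knob top 276 [477.77987029 176.23442571 199.66440803] [16.76309412 16.95669003  6.58449007] [324.26449275 244.74275362]
```

View pics/w4.png

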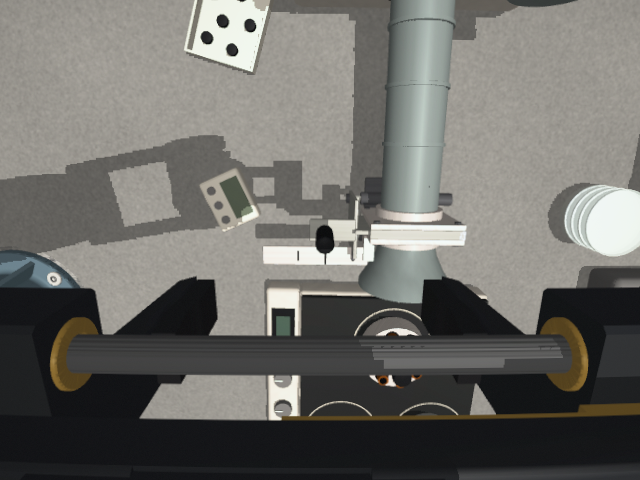

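Knob at about (324,240), scale strip below it at row 254, frame to the right. I'll measure the gate's yaw from the frame and work out the approach.

Run:
```python
from h import *
st=state(); cm=cam("wrist",st); d=np.load("d.npy"); K,D,Rm,t=cm
vs,us=np.mgrid[150:275,230:480]; uv=np.c_[us.ravel(),vs.ravel()].astype(float)
n=cv2.undistortPoints(uv[:,None],K,D)[:,0]; dd=d[vs.ravel(),us.ravel()]
W=(Rm@(np.c_[n,np.ones(len(n))]*dd[:,None]).T).T+t
im=cv2.imread("pics/w4.png"); g=cv2.cvtColor(im,cv2.COLOR_BGR2GRAY)[vs.ravel(),us.ravel()]
for nm,b in (("scale",(us.ravel()>266)&(us.ravel()<350)&(vs.ravel()>240)&(g>150)),("frame",(us.ravel()>372)&(us.ravel()<464)&(vs.ravel()<250)&(g>150)&(W[:,2]>148)&(W[:,2]<162))):
    p=W[b]; r=cv2.minAreaRect(p[:,:2].astype(np.float32)); v=np.linalg.svd(p[:,:2]-p[:,:2].mean(0),full_matrices=False)[2][0]
    print(nm,b.sum(),np.median(p[:,2]),p.min(0).round(1),p.max(0).round(1),r,np.degrees(np.arctan2(v[1],v[0])))
print("to above knob",tool([478.3,177.2,250],st),R.from_quat(st["ee_rot"]).as_matrix().round(4))
big=cv2.resize(im[190:280,240:390],None,fx=5,fy=5,interpolation=cv2.INTER_CUBIC); cv2.imwrite("pics/w4c.png",big)
```

```text
scale 2437 115.62895319281108 [393.   72.7  -3.4] [517.8 270.2 530.3] ((455.59393310546875, 171.50645446777344), (197.42510986328125, 124.77188873291016), 89.89825439453125) 13.143615926534656
frame 1828 154.7849028363819 [528.7 162.1 148.4] [625.3 186.4 157.5] ((577.0119018554688, 174.23439025878906), (23.62964630126953, 96.7431411743164), 89.53868865966797) -1.0554460514261343
to above knob [0.02189703 0.13854449 0.67166229] [[ 1.0e+00  4.0e-04 -5.0e-03]
 [ 4.0e-04 -1.0e+00  2.1e-03]
 [-5.0e-03 -2.1e-03 -1.0e+00]]
```

View pics/w4c.png

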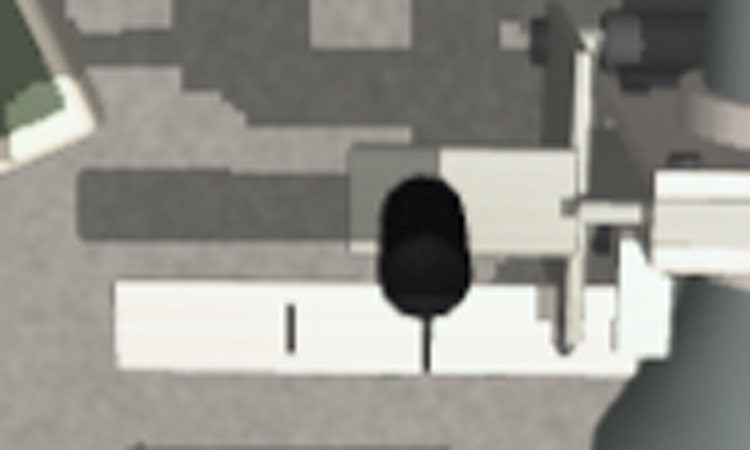

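Crop: scale shows full line (290), half line (427), and the pointer bar over shut (~562), so the gate is shut. Yaw is about -0.7°. Approaching with the jaws pre-narrowed.

>>> arm_command([
  [[0.01, 0.05, 0.2, 0, 0, 0, -0.5], [0.02, 0.1, 0.4, 0, 0, 0, 0], [0.022, 0.139, 0.55, 0, 0, 0, 0], [0.022, 0.139, 0.67, 0, 0, 0, 0], [0.022, 0.139, 0.67, 0, 0, 0, 0]],
])

```text
time: 9.5
position: [476.5, 175.2, 246.4]
ee_rot: [1.0, -0.001, -0.006, -0.0]
wrist_force: [-0.9, -0.0, -1.4]
grip_width: 50.1
```

>>> arm_command([
  [[0, 0, 0, 0, 0, 0, 0], [0, 0, 0, 0, 0, 0, 0]],
])

```text
time: 9.7
position: [477.2, 174.7, 247.4]
ee_rot: [1.0, -0.002, -0.006, -0.001]
wrist_force: [0.2, 0.9, 0.2]
grip_width: 44.1
```

Run:
```python
from h import *
st=state(); print(st["position"],tool([478.3,177.2,162],st),R.from_quat(st["ee_rot"]).as_matrix().round(4),st["grip_width"])
```

```text
[477.2284902  174.7066676  247.41235978] [ 0.01015503 -0.01204612  0.42698673] [[ 0.9999 -0.0034 -0.0113]
 [-0.0034 -1.      0.0011]
 [-0.0113 -0.001  -0.9999]] 44.13821172365391
```

>>> arm_command([
  [[0.002, -0.005, 0.12, 0, 0.009, 0, 0], [0.005, -0.012, 0.24, 0, 0.009, 0, 0], [0.01, -0.012, 0.35, 0, 0.009, 0, 0], [0.01, -0.012, 0.425, 0, 0.009, 0, 0], [0.01, -0.012, 0.425, 0, 0.009, 0, 0]],
])

```text
time: 10.2
position: [477.7, 177.1, 161.7]
ee_rot: [1.0, -0.002, -0.002, -0.0]
wrist_force: [-0.4, -0.4, -0.4]
grip_width: 44.1
```

Run:
```python
from h import *
st=state(); print(st["position"],tool([478.3,177.2,162],st),R.from_quat(st["ee_rot"]).as_matrix().round(4)[:,2],st["wrist_force"])
```

```text
[477.73689382 177.10911027 161.67647951] [ 0.00280782 -0.00046493 -0.00162799] [-3.8e-03  7.0e-04 -1.0e+00] [-0.35671884 -0.40419549 -0.41014849]
```

>>> arm_command([
  [[0, 0, 0, 0, 0, 0, 1], [0, 0, 0, 0, 0, 0, 1], [0, 0, 0, 0, 0, 0, 1], [0, 0, 0, 0, 0, 0, 1], [0, 0, 0, 0, 0, 0, 1]],
])

```text
time: 10.7
position: [478.4, 177.2, 162.8]
ee_rot: [1.0, -0.002, -0.001, -0.001]
wrist_force: [-1.2, -0.1, 4.9]
grip_width: 17.0
```

Run:
```python
from h import *
st=state(); print(st["position"],tool(st["position"]+[-32,0.4,0],st),R.from_quat(st["ee_rot"]).as_matrix().round(4)[:,2],st["wrist_force"],st["grip_width"])
```

```text
[478.35878545 177.22930362 162.75113628] [-0.16000526 -0.00148405  0.00033673] [-0.0021  0.001  -1.    ] [-1.18284483 -0.11005817  4.86908564] 16.981512081310807
```

>>> arm_command([
  [[-0.03, 0, 0, 0, 0, 0, 1], [-0.07, 0, 0, 0, 0, 0, 1], [-0.11, -0.001, 0, 0, 0, 0, 1], [-0.15, -0.002, 0, 0, 0, 0, 1], [-0.16, -0.002, 0, 0, 0, 0, 1]],
])

```text
time: 11.2
position: [447.2, 177.5, 162.9]
ee_rot: [1.0, -0.002, 0.001, -0.0]
wrist_force: [9.2, -0.6, -6.9]
grip_width: 16.9
```

>>> arm_command([
  [[0, 0, 0, 0, 0, 0, 1], [0, 0, 0, 0, 0, 0, 1]],
])

```text
time: 11.4
position: [448.2, 177.4, 162.9]
ee_rot: [1.0, -0.002, 0.003, -0.001]
wrist_force: [8.3, 0.7, -4.9]
grip_width: 17.3
```

```bash
python3 look.py w5.png gate_grip
python3 - <<'E'
from h import *
im,d=capture("top"); save(im,"top1.png"); cm=cam("top")
for q,z in (("gate_grip",175),("block_mid",72)):
    for r in pinpoint("top",q)[:1]: print(q,r["conf"],at_z(cm,r["location"],z))
a=cv2.imread("pics/w5.png")[150:330,200:450]; cv2.imwrite("pics/w5c.png",cv2.resize(a,None,fx=3,fy=3,interpolation=cv2.INTER_CUBIC))
E
```

```text
11.4 [448.2 177.4 162.9] [ 1.0e+00 -1.8e-03  2.5e-03 -5.0e-04] [ 8.3  0.7 -4.9] 17.320191885660105
gate_grip 0.79 [319. 310.] [447.6 178.4 175. ]
gate_grip 0.34 [553.02896992   3.18713504 175.        ]
block_mid 0.68 [577.03644681   2.85715896  72.        ]
```

View pics/w5.png

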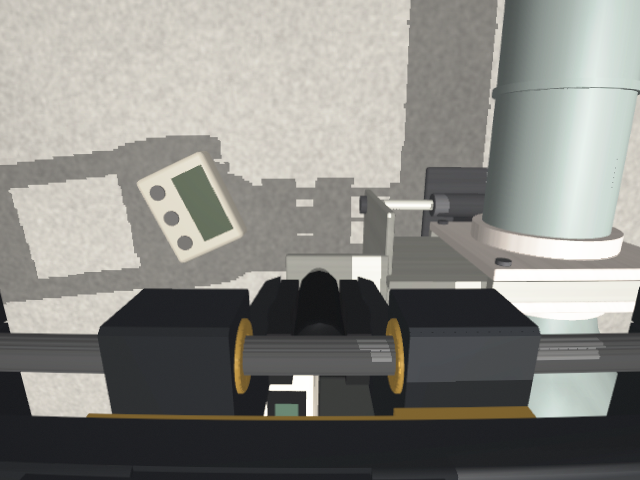

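>>> arm_command([
  [[-0.008, 0, 0, 0, 0, 0, 1], [-0.015, 0, 0, 0, 0, 0, 1], [-0.015, 0, 0, 0, 0, 0, 1], [-0.015, 0, 0, 0, 0, 0, 1], [-0.015, 0, 0, 0, 0, 0, 1]],
])

```text
time: 12.15
position: [446.5, 177.4, 162.9]
ee_rot: [1.0, -0.002, 0.004, -0.001]
wrist_force: [7.5, 0.6, -4.8]
grip_width: 17.0
```

Run:
```python
from h import *
st=state(); print(st["time"],st["position"],st["wrist_force"],st["grip_width"],R.from_quat(st["ee_rot"]).as_matrix()[:,2],np.abs(st["joint_vel"]).max())
im,d=capture("side"); save(im,"side1.png"); cm=cam("side")
for q,z in (("gate_grip",175),("block_mid",72)):
    for r in pinpoint("side",q)[:1]: print(q,r["conf"],r["location"],at_z(cm,r["location"],z))
cv2.imwrite("pics/side1c.png",cv2.resize(cv2.cvtColor(im,cv2.COLOR_RGB2BGR)[170:330,190:430],None,fx=3,fy=3,interpolation=cv2.INTER_CUBIC))
print(state()["position"])
```

```text
12.15 [446.45043595 177.43327622 162.86663932] [ 7.49294996  0.5996864  -4.83830488] 16.95589629410116 [ 0.00827525  0.00130387 -0.99996491] 0.0008407374064707195
gate_grip 0.76 [287.0, 277.9] [447.04307513 180.74945588 175.        ]
block_mid 0.75 [303.1, 237.2] [578.27188849 -12.30934744  72.        ]
[446.44959664 177.43939821 162.87621247]
```

View pics/side1c.png

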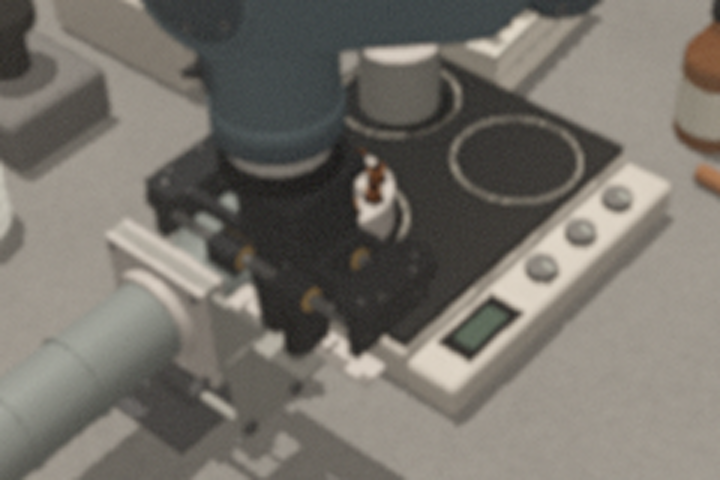

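The side view shows the block still in its ring and the gripper holding the gate partly drawn. The pose is steady at 31.9 mm of travel, with 7.5 N on the wrist.

```bash
python3 -c "
from h import *
print(hand_in())"
```

```text
the job is handed in; nothing more can be done
None
```

I did both parts in the order asked and handed the job in at about 12 s with the gate still held.

- **Block:** I slid it by its knob, at constant height and with a light downward press, into the ring in front of the extractor. The fingers let go at (576, -14) mm, against a ring centre of (576, -14). The wrist picture afterwards showed a gap all round, and the last side view put it at (578, -12), inside the 10 mm allowed.
- **Gate:** I opened it only after that. The knob went from x = 478.4 to 446.45 mm, which is 31.9 mm of travel (half is 32). It held steady with 7.5 N on the wrist, close to the expected 8 N. The first pull stopped about 2 mm short, so I corrected it.

**Checks that failed or disagreed:**
- The last top-camera readings were off by 17 mm for the block and far off for the gate. The arm blocks that view, so I discarded them.
- The gripper hides the travel scale, so the half position comes from the arm pose, the force and the networks' readings (447 to 448 mm), not from the scale line.
- A steady vertical force of about 5 N remained on the gripped knob.
- I avoided the other objects but did not measure them again afterwards.

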